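# Open the child-resistant cocktail-pick jar

### The job

Open the child-resistant steel jar of cocktail picks on the tray: hold its lid pressed firmly down while turning it counter-clockwise (seen from above) until it comes free, lift it off, and set it down gently (no dropping), right way up, in the middle of the cork-topped coaster that lies on the cart beside the tray. How deep the catch sits differs each time: press until you feel the lid meet its hard rim, about 20 N, but never force it with more than 25 N; and leave the other barware where it is.

Things in the scene. Friction and masses are not known exactly. Their poses are not given: they have to be found in the camera images.
- jar: Fixed upright steel jar standing in a low brass ring on the round black tray; 76 mm across, 74 mm high to its shoulder, with a narrower neck, 52 mm across, above that. Origin: centre of its underside, z up. Its x axis passes through the two small catch lugs on opposite sides of the neck (hidden under the lid).
- lid: Loose round steel lid on the jar, 0.11 to 0.22 kg, 74 mm across; flat roof 31 mm above the origin (centre of the skirt's lower edge, z up), with an upright finger bar on it. At the start it is locked, resting on the spring: origin 87.5 mm above the jar's origin, x axis within 3 degrees of the jar's x axis. If it is not pressed, or not turned far enough, it does not come off.
- lid_bar (a point): Centre of the lid's finger bar, on the lid's axis, 45 mm above the lid's origin and 14 mm above the roof; axes as the lid's. The bar is 50 mm long (along x), 14 mm thick (along y) and 28 mm high.
- lid_roof (a point): Centre of the lid's flat roof, 31 mm above the lid's origin, at the foot of the bar; beside the bar the roof is free for fingertips to bear on. A spring resists pressing with about 9 N plus 0.7 N per mm. The catch lets go after 2 to 10 mm of press, different each time and not to be seen; only about 1 mm lower the lid meets a hard rim, felt as a steep rise of force. 18 to 22 N of push always holds it there.
- jar_top (a point): On the jar's axis at the shoulder, 74 mm above the jar's origin. Turning: held down, the lid turns counter-clockwise from above; from about 46 degrees the lugs are free, at about 62 a hard stop ends the turn (53 is mid-window). Then draw it straight up: 18 mm above its starting height it clears the lugs, 29 mm the neck.
- coaster: Loose round steel coaster with a cork top, 104 mm across, 6 mm thick, 0.15 kg, lying on the cart top to the right of the tray (smaller y). Origin: centre of its underside.
- tray: Fixed round black granite tray, 380 mm across, 12 mm thick, that carries the jar and the other barware. Origin: centre of its underside.
- caddy_base: Foot of the rotating steel coaster caddy on the tray: 104 mm across, centre post with ball up to 112 mm above the foot's underside (origin). Fixed foot, free-turning top. Leave alone.
- tumbler: Matte glass rocks tumbler, 80 mm across, 90 mm high, standing on the tray; origin: centre of its underside. Leave alone.
- julep_cup: Stainless julep cup, 74 mm across, 95 mm high, standing on the tray; origin: centre of its underside. Leave alone.
- muddler: Wooden muddler lying on the tray, 170 mm long along its x axis, 32 mm thick; origin: underside, near mid-length. Leave alone.
Mind the look-alikes: they are no part of the job. Several things have the shape of the coaster; the one meant has the colours described above.

How it is judged:
On the way, in this order (a step that is already met when the one before it is completed fails the run):
1. the lid, still in its locked direction, is pressed at least 1.5 mm below its starting height (z of lid in the frame of jar below 0.086 m and angle between the x axis of lid and the x axis of jar, either way round below 0.15 rad and horizontal distance between lid and jar below 0.006 m), for 0.05 s.
2. the lid, still seated on the jar, is turned at least 43 degrees from its locked direction (angle between the x axis of lid and the x axis of jar, either way round above 0.75 rad and z of lid in the frame of jar below 0.0925 m and horizontal distance between lid and jar below 0.006 m and angle between lid's own z axis and vertical below 0.1 rad), for 0.05 s.
3. the lid is off the jar (distance between lid and jar above 0.125 m), for 0.05 s.
At the end, for the whole second after the job is handed in: the lid rests right way up (tilt under 3.4 degrees), released and still, flat on the cork of the coaster, within 15 mm of its centre, the coaster lying flat on the cart (horizontal distance between lid and coaster below 0.015 m and angle between each of lid, coaster's own z axis and vertical below 0.06 rad and z of lid in the frame of coaster between 0.003 and 0.009 m and linear speed of lid below 0.02 m/s); the robot touches nothing.
It fails at once if the jar is forced: the contact forces between lid and jar add up to more than 42 N (contact force between lid and jar above 42 N).
It fails at once if the lid is slammed or pressed on the coaster with more than 60 N (contact force between lid and coaster above 60 N).
It fails at once if the lid falls onto the coaster: over 0.35 m/s within 30 mm above it (horizontal distance between lid and coaster below 0.05 m and z of lid in the frame of coaster between 0.004 and 0.036 m and linear speed of lid above 0.35 m/s).
It fails at once if the coaster is shoved more than 30 mm (distance of coaster from where it was at the start of the episode above 0.03 m).
It fails at once if a bystander is moved by more than 15 mm or tipped (distance of any of tumbler, julep_cup, muddler from where it was at the start of the episode above 0.015 m or angle between any of tumbler, julep_cup's own z axis and vertical above 0.3 rad).
It also fails if it takes over 64 s, if anything falls off the work surface, if the arm or the gripper's body presses on something with over 40 N, if the wrist force passes 120 N, or if a joint passes its speed limit or range.

### The arm

A 7-joint arm with a two-finger parallel gripper is mounted at the origin on the work surface. World frame = base frame: x ahead of the robot, y to its left, z up, the work surface at z = 0. Lengths are in m, angles in rad, forces in N, time in s.
With the tool pointing down it reaches from about 0.4 to 0.85 m from the base axis. Payload 10.4 kg.
Tool frame: the origin (TCP) lies midway between the tips of the shut fingers; the grasp point (between the pads) lies 19 mm behind it (manip.tcp_to_grasp is the distance from the TCP to the grasp point, in m); x points along the fingers, y is the direction in which the jaws open and shut, and the axes are right-handed (so a half turn about x gives the same grasp; the last joint's range is limited). The gripper opens to 85 mm and grips with 20 to 120 N. Pads are 22 mm wide; open, the fingers measure 114 mm over their backs; the gripper's body (76 mm by 85 mm) begins 54 mm behind the grasp point. The pads swing forward as they close: fully open they stand 13 mm farther back than shut.
Start: joints at [-1.22, 0.332, -0.065, 1.46, 0.022, 1.35, -0.088], TCP at [0.228, 0.582, 0.231] pointing down, gripper open.
Joint ranges: [-2.6, 2.6], [-0.5, 2.12], [-1.47, 1.34], [0.16, 2.42], [-1.27, 4.41], [0.06, 2.06], [-2.6, 2.6]. Speed limits (rad/s): [2.22, 2.22, 2.79, 2.79, 3.14, 3.14, 3.14].

### API

Orientations are given as a unit quaternion [x, y, z, w].
In Python, from workcell import monitor, viewer, manip gives the robot as it stands. The module is installed in compiled form; this text tells all that it offers.
- The arm moves only by the tool send_rows, never from a script. Its arguments are lists of equal length, an entry for each row: "grip": the closure in counts, from 0 (fully open) to 255 (shut); "offset": the shift along the tool's x, y, z in mm, a list of three; "twist": the turn about the tool's x in degrees. In form: {"grip": [grip, ...], "offset": [[tx, ty, tz], ...], "twist": [twist, ...]}. A call has exactly 5 rows; each row is the pose to reach, as a shift and turn from the pose commanded when the call began, along the tool's axes at that moment; what a row does not reach only later rows make up. A row lasts 1/12 s, in which the tool goes at most 41.7 mm and 7.16 degrees, less where a joint would pass 70% of its speed; a pose out of reach is approached as far as the arm can. A call with a gripper value outside its range is refused whole. The fingers move at their own pace and stop on an object; "newtons" is the grip in N (left out, the last holds). Time passes only in rows, so rows that repeat a pose let the fingers close, or fill a call up. It gives the time, the measured TCP pose, the force and the opening at its end, in the units of the state.
- monitor.get_obs(): the state, without advancing time (a new reading comes with each control period).
- viewer.camera(name): name is "scene" or "side" or "wrist"; returns (picture, depth): 384x512x3 uint8, blue, green, red; 384x512 float32, m along the optical axis (not along the pixel's ray), 0 where there is no reading.
- viewer.camera_model(name): a dict with "camera_matrix" (3x3 intrinsics, pixels), "R" (3x3) and "t" (3): a world point X has camera coordinates R X + t; the wrist camera has in their place "mount" (4x4, takes a point from camera to tool coordinates, whose origin is the TCP and whose axes are the tool frame's). Camera axes: x right, y down, z forward; pixel columns grow to the right and rows downward; lengths in m; the calibration is good to about 2 mm. A picture is of the moment at which its call begins: read the wrist's pose just before it. camera_model takes no time and is no camera call.
- manip.hand_in(): hands the job in, once; it reports no verdict.
Trained networks look in the newest picture that a camera, given by its name, has taken for a name from the list of things; names that differ only in an ending like _2 or _b are one class to them, and where a whole thing is asked for, a point or a joint stands for the part that bears it (a point fixed in the world has none). Each returns a list of dicts, best first, with "score" (0 to 1); they miss things now and then, are a little off and sometimes report something else, mostly with a low value. They report only what shows in the picture. A call takes as long as a camera call. They do not tell look-alikes from the thing itself.
- viewer.recognise(target, camera): "box" ([left, top, width, height] in pixels, round what is visible of it).
- viewer.regions_of(target, camera): "region" (384x512 bool, what is visible of it) and "box" ([left, top, width, height] in pixels, round what is visible of it).
- viewer.spot_point(target, camera): "position" ([column, row] in pixels: a listed point, or the origin of a listed thing).
The state is a dict: "clock": time; "joint_pos": joint angles; "joint_velocities": joint speeds; "tau": joint torques, N m; "position": TCP position; "ee_rot": TCP orientation; "ft_force": force on the tool from outside, world axes, zero at the start; "torque": the same for the moment, N m; "grip_width": opening from 0.0 (shut) to 1.0 (fully open).
Only numpy, scipy, OpenCV 4.12 (cv2) and the standard library are available. Lean on these libraries where they do the work, as an engineer would, in place of code of your own. Each camera call takes 0.05 s, during which the arm holds its last target.

## Working session

There is one attempt and no reset: what is moved stays moved. The work goes in short steps, Python scripts to look and compute and a tool call to move; the robot and the scene stay as the last step left them, time stands still between calls to the robot, and variables do not carry over. Pictures are saved under pics/ and viewed, and the job is handed in when it is done.

Besides the shell and the picture viewer there is one more tool, called after "Request:" as name(argument=value, ...) on one line, values as JSON. send_rows: Moves the arm, as the interface text tells. Its arguments: {"type":"object","properties":{"grip":{"type":"array","items":{"type":"number"}},"offset":{"type":"array","items":{"type":"array","items":{"type":"number"}}},"twist":{"type":"array","items":{"type":"number"}},"newtons":{"type":"number"}},"required":["grip","offset","twist"]}

```bash
mkdir -p pics; cat > h.py <<'E'
import numpy as np,cv2
from workcell import monitor,viewer,manip
from scipy.spatial.transform import Rotation as Rn
def shot(n,f):
    p,d=viewer.camera(n); cv2.imwrite('pics/'+f,p); np.save('pics/'+f[:-4]+'.npy',d); return p,d
def toW(n,u,v,z,obs=None):
    m=viewer.camera_model(n);K=np.array(m['camera_matrix'])
    c=np.stack([(u-K[0,2])/K[0,0]*z,(v-K[1,2])/K[1,1]*z,z],-1)
    if n=='wrist':
        M=np.array(m['mount']);t=c@M[:3,:3].T+M[:3,3]
        return t@Rn.from_quat(obs['ee_rot']).as_matrix().T+np.array(obs['position'])
    R=np.array(m['R']);return (c-np.array(m['t']))@R
E
python3 - <<'E'
from h import *
o=monitor.get_obs();print(o, manip.tcp_to_grasp)
for n in('scene','side'):
    p,d=shot(n,n+'1.png')
    for t in ('lid','coaster','jar'):
        print(n,t,[(np.round(r['score'],2),r['box']) for r in viewer.recognise(t,n)])
    m=viewer.camera_model(n);print(-np.array(m['R']).T@np.array(m['t']))
a=cv2.imread('pics/scene1.png');
E
```

```text
{'clock': 0.0, 'joint_pos': array([-1.21960259,  0.33286544, -0.06466653,  1.46091456,  0.02164087,
        1.34991302, -0.08847899]), 'joint_velocities': array([-0.00205153, -0.00123127, -0.00106496,  0.00047765, -0.00101546,
       -0.00089299, -0.00017318]), 'tau': array([ 7.32838515e-06, -6.25448227e+01,  4.93569416e-02, -3.91606522e+01,
        1.63526827e-02,  9.90041415e-03,  6.30473295e-06]), 'position': array([0.22812103, 0.5814878 , 0.23053266]), 'ee_rot': array([ 0.13088764,  0.69484573, -0.13187527,  0.69474221]), 'ft_force': array([-0.77604665,  0.0638374 , -0.04933202]), 'torque': array([-0.040555  , -0.0690026 , -0.03684836]), 'grip_width': 1.0000434529685887} 0.0187
scene lid [(np.float64(0.84), [276.2, 187.9, 33.2, 29.7]), (np.float64(0.19), [278.1, 244.6, 43.9, 53.0])]
scene coaster [(np.float64(0.74), [208.1, 164.0, 29.1, 15.8]), (np.float64(0.71), [150.9, 178.4, 31.7, 20.8]), (np.float64(0.56), [188.7, 182.2, 31.6, 25.9])]
scene jar [(np.float64(0.87), [274.8, 212.9, 32.1, 33.7])]
[1.27743925 0.29036264 0.63942481]
side lid [(np.float64(0.74), [233.2, 143.1, 30.5, 29.8]), (np.float64(0.5), [217.4, 124.1, 23.3, 29.7])]
side coaster [(np.float64(0.94), [288.5, 257.0, 51.0, 34.9]), (np.float64(0.81), [347.8, 285.9, 54.7, 45.0]), (np.float64(0.76), [241.7, 297.0, 57.3, 41.8])]
side jar [(np.float64(0.77), [233.5, 172.1, 34.6, 33.0])]
[-0.07124697 -0.65304989  0.6420694 ]
```

View pics/scene1.png

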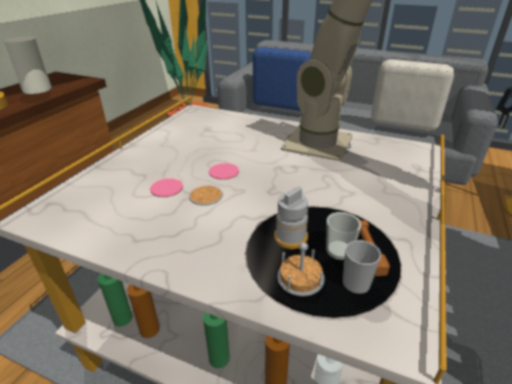

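View pics/side1.png

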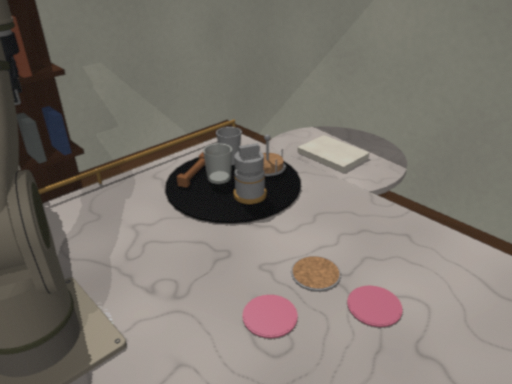

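```bash
python3 - <<'E'
import cv2
a=cv2.imread('pics/side1.png')[235:345,225:415]
cv2.imwrite('pics/crop1.png',cv2.resize(a,None,fx=4,fy=4,interpolation=cv2.INTER_CUBIC))
a=cv2.imread('pics/side1.png')[110:230,190:320]
cv2.imwrite('pics/crop2.png',cv2.resize(a,None,fx=4,fy=4,interpolation=cv2.INTER_CUBIC))
E
```

```text
(no output)
```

View pics/crop1.png

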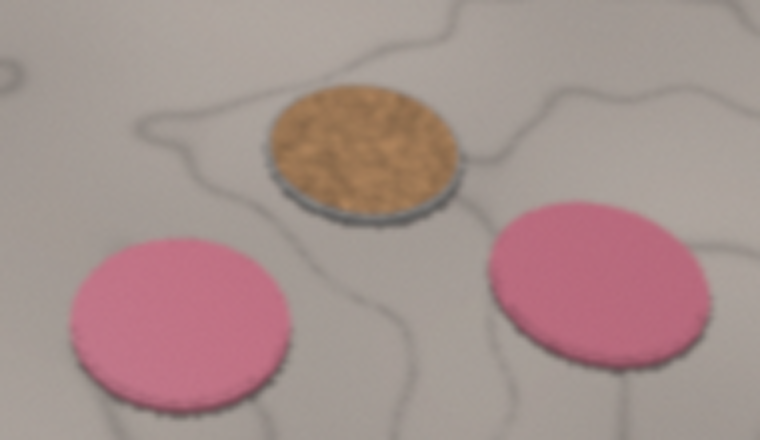

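View pics/crop2.png

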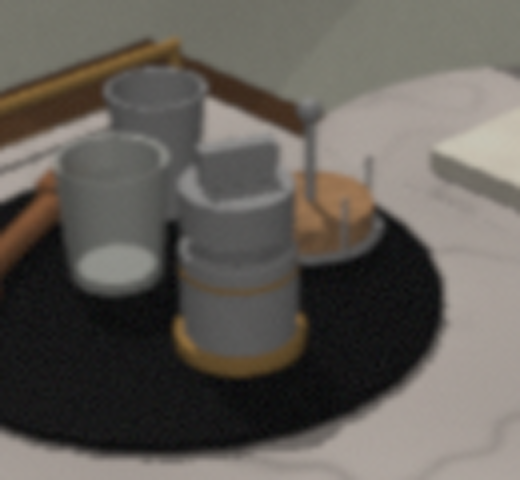

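Coaster candidates in the side view are the pink ones at (270,315) and (375,305), the cork one with a steel rim at (316,273), and the cork stack in the caddy at (270,162). The one at (316,273) fits: it has a cork top and steel edge and lies loose on the cart beside the tray, which the enlarged crop confirms. The jar, with lid and bar, is at side (249,175), close to the tumbler and the caddy.

```bash
python3 - <<'E'
from h import *
for n in('scene','side'):
    d=np.load(f'pics/{n}1.npy');p=cv2.imread(f'pics/{n}1.png')
    v,u=np.mgrid[:384,:512]; W=toW(n,u.astype(float),v.astype(float),d)
    hsv=cv2.cvtColor(p,cv2.COLOR_BGR2HSV)
    m=(hsv[...,0]>5)&(hsv[...,0]<22)&(hsv[...,1]>90)&(d>0)&(W[...,2]<.02)&(W[...,2]>-.01)&(W[...,0]>.2)&(abs(W[...,1])<.6)
    k,l,s,c=cv2.connectedComponentsWithStats(m.astype(np.uint8))
    for i in range(1,k):
        if s[i,4]>150:
            P=W[l==i];print(n,'cork',c[i],s[i],P.min(0),P.max(0),P.mean(0),(np.percentile(P,1,0)+np.percentile(P,99,0))/2)
    viewer.camera(n)
    for t in('lid','jar','lid_bar','lid_roof','tumbler','julep_cup','caddy_base','muddler','tray'):
        for r in viewer.spot_point(t,n)[:2]:
            x,y=r['position']
            # intersect ray with known height
            h={'lid':.012+.0875,'jar':.012,'lid_bar':.1445,'lid_roof':.1305,'tray':0}.get(t,.012)
            a=toW(n,x,y,1.);b=toW(n,x,y,2.);q=a+(b-a)*(h-a[2])/(b[2]-a[2]);print(n,t,round(r['score'],2),np.round([x,y],1),q.round(4))
    # lid points
    c=(abs(W[...,2]-.1305)<.006)|((W[...,2]>.136)&(W[...,2]<.165))
    ins=c&(d>0)
    for r in viewer.regions_of('lid',n)[:1]:
        P=W[r['region']&(d>0)]; top=P[(P[:,2]>.150)&(P[:,2]<.165)]
        print(n,'lid pts',len(P),np.percentile(P,[2,98],0),'top',len(top),top.mean(0) if len(top) else '')
        if len(top)>5:
            xy=top[:,:2]-top[:,:2].mean(0);U,S,V=np.linalg.svd(xy);print('dir',V[0],np.degrees(np.arctan2(V[0,1],V[0,0])),S, np.ptp(xy@V[0]),np.ptp(xy@V[1]), 'mid',top[:,:2].mean(0)+V[0]*((xy@V[0]).max()+(xy@V[0]).min())/2)
E
```

```text
scene cork [205.23076923 194.16826923] [190 186  31  17 416] [ 0.44680446 -0.27186591  0.00255822] [ 0.54155025 -0.17644575  0.00934506] [ 0.49456561 -0.22381779  0.00615929] [ 0.49477301 -0.22490442  0.00619738]
scene lid 0.59 [291.9 209.2] [0.584  0.0844 0.0995]
scene jar 0.65 [290.6 237.2] [0.5886 0.0869 0.012 ]
scene lid_bar 0.88 [292. 194.] [0.5835 0.0821 0.1445]
scene lid_bar 0.59 [206.1 193.2] [ 0.6614 -0.1115  0.1445]
scene lid_roof 0.67 [293.2 200.6] [0.5896 0.088  0.1305]
scene tumbler 0.6 [338.5 249.9] [0.5873 0.2128 0.012 ]
scene julep_cup 0.76 [353.6 282.6] [0.6793 0.2678 0.012 ]
scene caddy_base 0.66 [301.1 280.9] [0.7206 0.157  0.012 ]
scene muddler 0.72 [368.6 247.8] [0.5502 0.2812 0.012 ]
scene tray 0.66 [322.1 253.7] [0.6038 0.1763 0.    ]
side cork [315.57741348 271.95810565] [ 293  257   46   31 1098] [ 0.44545483 -0.27044563  0.0025024 ] [ 0.53952453 -0.17547343  0.00935326] [ 0.49120677 -0.22401468  0.0059173 ] [ 0.49226053 -0.22296948  0.00589379]
side lid 0.85 [248.3 164.9] [0.5908 0.0922 0.0995]
side lid 0.45 [231.1 183.9] [0.498  0.0509 0.0995]
side jar 0.6 
[... 163 characters left out ...]
4 [228.4 156.4] [0.6904 0.2957 0.012 ]
side tumbler 0.63 [247.1 152.7] [0.7484 0.2739 0.012 ]
side julep_cup 0.97 [228.2 156.2] [0.6909 0.2971 0.012 ]
side julep_cup 0.74 [195.1 172.1] [0.558  0.2877 0.012 ]
side caddy_base 0.79 [269.2 169.5] [0.7224 0.1491 0.012 ]
side muddler 0.81 [196.  170.8] [0.5645 0.2921 0.012 ]
side tray 0.89 [230.4 181.6] [0.6092 0.1911 0.    ]
side tray 0.53 [316.5 276.9] [ 0.4859 -0.2315  0.    ]
side lid pts 728 [[0.55053532 0.05080761 0.07912522]
 [0.64874538 0.12835289 0.15827502]] top 102 [0.58534582 0.08426795 0.15566252]
dir [-0.93079947  0.36553022] 158.5597829177555 [0.14970519 0.04023589] 0.04930913782586163 0.01649788872522768 mid [0.58536549 0.08426022]
```

```bash
cat > g.py <<'E'
from h import *
import sys
def plan(tgt,yaw=None):
    o=monitor.get_obs();R=Rn.from_quat(o['ee_rot']).as_matrix();p=np.array(o['position'])
    yx=np.degrees(np.arctan2(R[1,1],R[0,1]))
    print('t',o['clock'],'pos',p.round(4),'toolx',R[:,0].round(4),'tool y yaw',yx.round(2),'q',np.round(o['joint_pos'],2),'f',np.round(o['ft_force'],2),'g',round(o['grip_width'],3))
    if tgt is not None: print('offset mm',(R.T@(np.array(tgt)-p)*1000).round(1))
    if yaw is not None: print('twist', ((yx-yaw+90)%180-90).round(2))
if __name__=='__main__':
    a=[float(x) for x in sys.argv[1:]]
    plan(a[:3] if len(a)>=3 else None,a[3] if len(a)>3 else None)
E
python3 g.py 0.587 0.086 0.30 68.6
```

```text
t 1.5 pos [0.2282 0.5819 0.2314] toolx [ 0.e+00  1.e-04 -1.e+00] tool y yaw 68.59 q [-1.22  0.33 -0.06  1.46  0.02  1.35 -0.09] f [0.14 1.09 0.93] g 0.997
offset mm [ -68.7 -330.6  515.1]
twist -0.01
```

Request:
send_rows(grip=[0,0,0,0,0], offset=[[-8,-20,31],[-16,-40,62],[-24,-60,93],[-32,-80,124],[-40,-100,155]], twist=[0,0,0,0,0], newtons=80)

```text
clock: 1.92
position: [0.3368, 0.4306, 0.2719]
ee_rot: [0.132, 0.695, -0.131, 0.695]
ft_force: [0.4, 1.2, -1.0]
grip_width: 1.001
```

Request:
send_rows(grip=[0,0,0,0,0], offset=[[-6,-20,31],[-12,-40,62],[-18,-60,93],[-24,-80,124],[-29,-100,155]], twist=[0,0,0,0,0])

```text
clock: 2.33
position: [0.4446, 0.2809, 0.3011]
ee_rot: [0.132, 0.695, -0.131, 0.695]
ft_force: [0.5, 0.9, 0.4]
grip_width: 1.003
```

Request:
send_rows(grip=[0,0,0,0,0], offset=[[0,-20,31],[0,-40,62],[0,-60,93],[0,-80,124],[0,-100,155]], twist=[0,0,0,0,0])

```text
clock: 2.75
position: [0.5523, 0.1312, 0.3006]
ee_rot: [0.131, 0.695, -0.131, 0.695]
ft_force: [1.1, 0.8, -0.4]
grip_width: 1.001
```

Request:
send_rows(grip=[0,0,0,0,0], offset=[[0,-15,25],[0,-30,50],[0,-30,50],[0,-30,50],[0,-30,50]], twist=[0,0,0,0,0])

```text
clock: 3.17
position: [0.587, 0.0872, 0.3002]
ee_rot: [0.131, 0.695, -0.131, 0.695]
ft_force: [0.4, 0.9, -0.1]
grip_width: 1.0
```

```bash
cat > w.py <<'E'
from h import *
import sys
f=sys.argv[1]
o=monitor.get_obs();p,d=shot('wrist',f)
import pickle;pickle.dump(o,open('pics/'+f[:-4]+'.pkl','wb'))
rr=viewer.regions_of('lid','wrist')
v,u=np.mgrid[:384,:512];W=toW('wrist',u.astype(float),v.astype(float),d,o)
print(o['position'],viewer.camera_model('wrist')['mount'])
for t in('lid_bar','lid_roof','lid'): print(t,[(r['score'],r['position']) for r in viewer.spot_point(t,'wrist')])
for r in rr[:2]:
    P=W[r['region']&(d>0)];print('lid',r['score'],r['box'],len(P),np.percentile(P,[1,50,99],0).round(4))
E
python3 g.py 0.587 0.086 0.30 68.6; python3 w.py w1.png
```

```text
t 3.1667 pos [0.587  0.0872 0.3002] toolx [-4.e-04  4.e-04 -1.e+00] tool y yaw 68.6 q [-0.53  0.24  0.38  1.46 -0.09  1.46  1.04] f [ 0.38  0.91 -0.06] g 1.0
offset mm [ 0.2 -1.1  0.5]
twist 0.0
[0.58695544 0.08716281 0.30016239] [[-9.88063437e-06 -2.98236911e-01  9.54491878e-01 -1.42822735e-01]
 [ 9.99999800e-01  6.00252334e-04  1.97904287e-04 -9.15504874e-04]
 [-6.31958341e-04  9.54491689e-01  2.98236845e-01 -7.52710541e-02]
 [ 0.00000000e+00  0.00000000e+00  0.00000000e+00  1.00000000e+00]]
lid_bar [(0.78, [258.8, 182.0]), (0.71, [317.7, 140.4])]
lid_roof [(0.71, [256.9, 171.1])]
lid [(0.96, [254.0, 169.2]), (0.45, [331.0, 218.3])]
lid 0.64 [216.3, 137.2, 73.5, 73.0] 4322 [[0.5536 0.0518 0.1043]
 [0.5856 0.0885 0.131 ]
 [0.6239 0.1207 0.1599]]
lid 0.43 [222.5, 120.0, 67.4, 35.3] 742 [[0.5477 0.0527 0.0202]
 [0.5568 0.0989 0.0346]
 [0.596  0.1277 0.0873]]
```

View pics/w1.png

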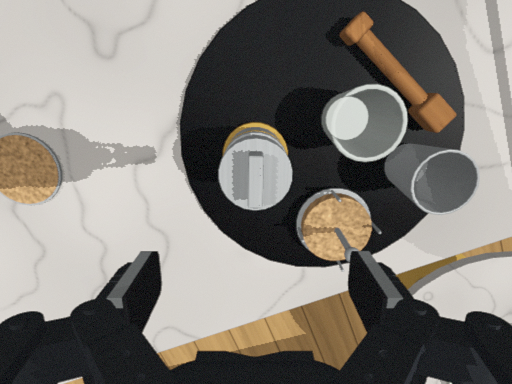

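The wrist view shows the lid at (256,175) with its bar upright in the image. So the jaws (image x) already straddle the bar's 14 mm side. Next I refine the bar's centre and yaw.

```bash
python3 - <<'E'
from h import *
import pickle
o=pickle.load(open('pics/w1.pkl','rb'));d=np.load('pics/w1.npy');v,u=np.mgrid[:384,:512]
W=toW('wrist',u.astype(float),v.astype(float),d,o)
box=(u>205)&(u<305)&(v>110)&(v<225)&(d>0)
for lo,hi,nm in((.150,.168,'bar'),(.124,.137,'roof')):
    m=box&(W[...,2]>lo)&(W[...,2]<hi)
    if nm=='bar':
        k,l,s,c=cv2.connectedComponentsWithStats(m.astype(np.uint8));m=l==(1+np.argmax(s[1:,4]))
    P=W[m];r=cv2.minAreaRect((P[:,:2]*1000).astype(np.float32));print(nm,len(P),'z',np.median(P[:,2]),r)
    if nm=='bar':
        xy=P[:,:2]-P[:,:2].mean(0);V=np.linalg.svd(xy,full_matrices=False)[2];print(P[:,:2].mean(0),np.degrees(np.arctan2(V[0,1],V[0,0])))
    else: print(cv2.minEnclosingCircle((P[:,:2]*1000).astype(np.float32)),P[:,:2].min(0),P[:,:2].max(0))
a=cv2.imread('pics/w1.png')[110:225,205:305];cv2.imwrite('pics/w1c.png',cv2.resize(a,None,fx=5,fy=5,interpolation=cv2.INTER_CUBIC))
m=(abs(W[...,2]-.006)<.006)&(u<70)&(v>100)&(v<230)
hs=cv2.cvtColor(cv2.imread('pics/w1.png'),cv2.COLOR_BGR2HSV);m&=hs[...,1]>90
E
```

```text
bar 820 z 0.15864626005554947 ((589.5548095703125, 86.3617935180664), (13.719807624816895, 49.77179718017578), 68.33474731445312)
[0.58801652 0.08671645] -22.118372144751554
roof 3298 z 0.130849316936973 ((589.4398803710938, 85.95964050292969), (72.29536437988281, 73.55418395996094), 70.31523132324219)
((589.6903686523438, 86.00534057617188), 37.01101303100586) [0.5531493  0.04930685] [0.62633523 0.12264533]
```

View pics/w1c.png

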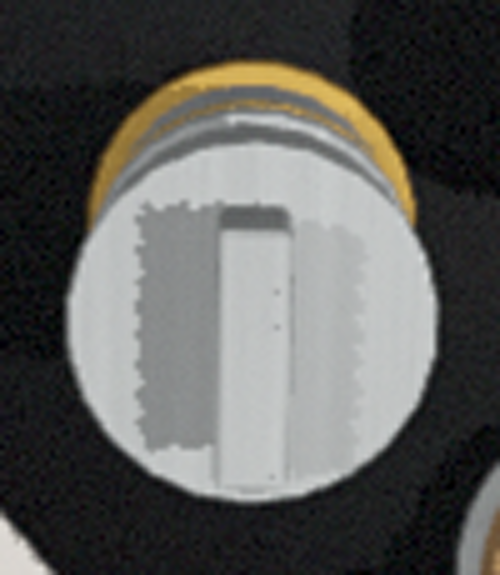

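```bash
python3 g.py 0.5895 0.0861 0.134 68.2
```

```text
t 3.4167 pos [0.5868 0.0876 0.3005] toolx [ 2.e-04  5.e-04 -1.e+00] tool y yaw 68.67 q [-0.53  0.24  0.38  1.46 -0.09  1.46  1.04] f [ 0.7  -1.34  0.24] g 0.997
offset mm [166.5  -0.5   3. ]
twist 0.47
```

Request:
send_rows(grip=[0,0,0,0,0], offset=[[30,-0.5,3],[60,-0.5,3],[90,-0.5,3],[115,-0.5,3],[130,-0.5,3]], twist=[0.4,0.4,0.4,0.4,0.4])

```text
clock: 3.83
position: [0.5883, 0.0855, 0.1674]
ee_rot: [0.133, 0.695, -0.134, 0.693]
ft_force: [-0.3, 0.7, -0.6]
grip_width: 1.0
```

Request:
send_rows(grip=[0,0,0,60,120], offset=[[12,0,0],[24,0,0],[34,0,0],[35,0,0],[35,0,0]], twist=[0,0,0,0,0])

```text
clock: 4.25
position: [0.5898, 0.0851, 0.1353]
ee_rot: [0.134, 0.694, -0.134, 0.694]
ft_force: [-0.0, -0.4, -0.5]
grip_width: 0.753
```

```bash
python3 g.py 0.5895 0.0861 0.134 68.2; python3 w.py w2.png
```

```text
t 4.25 pos [0.5898 0.0851 0.1353] toolx [-2.e-04  0.e+00 -1.e+00] tool y yaw 68.19 q [-0.51  0.35  0.36  1.68 -0.13  1.14  1.07] f [-0.02 -0.36 -0.46] g 0.753
offset mm [ 1.3  0.8 -0.6]
twist -0.01
[0.5897657  0.08513116 0.13525888] [[-2.28258601e-05 -2.98236589e-01  9.54491978e-01 -1.42821910e-01]
 [ 9.99999800e-01  5.96764864e-04  2.10376806e-04 -9.10240930e-04]
 [-6.32349337e-04  9.54491792e-01  2.98236516e-01 -7.52625619e-02]
 [ 0.00000000e+00  0.00000000e+00  0.00000000e+00  1.00000000e+00]]
lid_bar [(0.64, [260.5, 263.3])]
lid_roof [(0.95, [256.2, 248.0])]
lid [(0.55, [257.1, 226.2])]
lid 0.88 [186.9, 166.0, 144.1, 161.7] 16573 [[0.5531 0.0524 0.104 ]
 [0.5818 0.0896 0.131 ]
 [0.6227 0.1206 0.1596]]
```

View pics/w2.png

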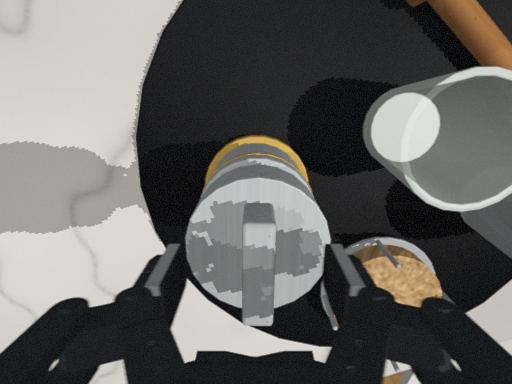

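The bar is centred between the jaws (column 260) and parallel to the pads, so I'm closing.

Request:
send_rows(grip=[160,190,215,235,255], offset=[[0,0.5,0],[0,0.5,0],[0,0.5,0],[0,0.5,0],[0,0.5,0]], twist=[0,0,0,0,0], newtons=60)

```text
clock: 4.92
position: [0.5902, 0.0857, 0.1357]
ee_rot: [0.134, 0.694, -0.134, 0.695]
ft_force: [-0.2, 0.3, 3.9]
grip_width: 0.152
```

Request:
send_rows(grip=[255,255,255,255,255], offset=[[0,0,0],[0,0,0],[0,0,0],[0,0,0],[0,0,0]], twist=[0,0,0,0,0], newtons=60)

```text
clock: 5.33
position: [0.5901, 0.0857, 0.1357]
ee_rot: [0.134, 0.694, -0.134, 0.694]
ft_force: [-0.3, 0.9, 5.4]
grip_width: 0.148
```

Request:
send_rows(grip=[255,255,255,255,255], offset=[[0.4,0,0],[0.8,0,0],[1.2,0,0],[1.5,0,0],[1.5,0,0]], twist=[0,0,0,0,0])

```text
clock: 5.75
position: [0.5902, 0.0856, 0.1344]
ee_rot: [0.134, 0.694, -0.134, 0.695]
ft_force: [-2.3, 0.4, 9.2]
grip_width: 0.147
```

Request:
send_rows(grip=[255,255,255,255,255], offset=[[0.3,0,0],[0.6,0,0],[1,0,0],[1,0,0],[1,0,0]], twist=[0,0,0,0,0])

```text
clock: 6.17
position: [0.5902, 0.0856, 0.1335]
ee_rot: [0.134, 0.694, -0.134, 0.695]
ft_force: [-3.4, 0.4, 10.4]
grip_width: 0.151
```

Request:
send_rows(grip=[255,255,255,255,255], offset=[[0.3,0,0],[0.6,0,0],[1,0,0],[1,0,0],[1,0,0]], twist=[0,0,0,0,0])

```text
clock: 6.58
position: [0.5902, 0.0856, 0.1326]
ee_rot: [0.134, 0.694, -0.134, 0.695]
ft_force: [-3.4, -0.1, 9.9]
grip_width: 0.152
```

Request:
send_rows(grip=[255,255,255,255,255], offset=[[0.3,0,0],[0.6,0,0],[1,0,0],[1,0,0],[1,0,0]], twist=[0,0,0,0,0])

```text
clock: 7.0
position: [0.5902, 0.0857, 0.1317]
ee_rot: [0.134, 0.694, -0.134, 0.695]
ft_force: [-4.0, 0.8, 10.3]
grip_width: 0.153
```

Request:
send_rows(grip=[255,255,255,255,255], offset=[[0.3,0,0],[0.6,0,0],[1,0,0],[1,0,0],[1,0,0]], twist=[0,0,0,0,0])

```text
clock: 7.42
position: [0.5902, 0.0857, 0.131]
ee_rot: [0.134, 0.694, -0.133, 0.695]
ft_force: [-5.0, -0.3, 11.5]
grip_width: 0.146
```

Request:
send_rows(grip=[255,255,255,255,255], offset=[[0.3,0,0],[0.6,0,0],[1,0,0],[1,0,0],[1,0,0]], twist=[0,0,0,0,0])

```text
clock: 7.83
position: [0.5903, 0.0857, 0.131]
ee_rot: [0.134, 0.694, -0.133, 0.695]
ft_force: [-7.5, -0.1, 21.5]
grip_width: 0.154
```

Request:
send_rows(grip=[255,255,255,255,255], offset=[[-0.1,0,-0.2],[-0.1,-0.2,-0.4],[-0.1,-0.2,-0.4],[-0.1,-0.2,-0.4],[-0.1,-0.2,-0.4]], twist=[0,0,0,0,0], newtons=80)

```text
clock: 8.25
position: [0.5902, 0.0856, 0.131]
ee_rot: [0.134, 0.694, -0.133, 0.695]
ft_force: [-6.4, 0.8, 18.7]
grip_width: 0.145
```

Request:
send_rows(grip=[255,255,255,255,255], offset=[[0,0,-0.2],[0,0,-0.2],[0.1,0,-0.2],[0.1,0,-0.2],[0.1,0,-0.2]], twist=[-1,-2,-3,-4,-5])

```text
clock: 8.67
position: [0.5908, 0.0857, 0.131]
ee_rot: [0.104, 0.698, -0.103, 0.701]
ft_force: [-0.5, 0.6, 15.6]
grip_width: 0.144
```

```bash
python3 g.py; python3 -c "
from h import *
print(monitor.get_obs()['torque'])"
```

```text
t 8.6667 pos [0.5908 0.0857 0.131 ] toolx [ 0.0038  0.0012 -1.    ] tool y yaw 73.21 q [-0.5   0.35  0.34  1.68 -0.13  1.13  1.16] f [-0.47  0.62 15.62] g 0.144
[ 0.04531668  0.39514044 -0.15419871]
```

Request:
send_rows(grip=[255,255,255,255,255], offset=[[0.2,0,0],[0.4,0,0],[0.4,0,0],[0.4,0,0],[0.4,0,0]], twist=[-1,-3,-5,-6,-7])

```text
clock: 9.08
position: [0.5913, 0.0859, 0.131]
ee_rot: [0.061, 0.703, -0.06, 0.706]
ft_force: [-0.3, 0.7, 17.0]
grip_width: 0.148
```

Request:
send_rows(grip=[255,255,255,255,255], offset=[[0.1,0,0],[0.2,0,0],[0.2,0,0],[0.2,0,0],[0.2,0,0]], twist=[-2,-4,-6,-8,-9])

```text
clock: 9.5
position: [0.5914, 0.0861, 0.131]
ee_rot: [0.005, 0.705, -0.004, 0.709]
ft_force: [0.1, 1.1, 18.6]
grip_width: 0.149
```

```bash
python3 g.py
```

```text
t 9.5 pos [0.5914 0.0861 0.131 ] toolx [ 0.0054  0.0019 -1.    ] tool y yaw 89.28 q [-0.46  0.35  0.3   1.68 -0.11  1.13  1.42] f [ 0.14  1.13 18.62] g 0.149
```

Request:
send_rows(grip=[255,255,255,255,255], offset=[[0,0,0],[0,0,0],[0,0,0],[0,0,0],[0,0,0]], twist=[-2,-4,-6,-8,-10])

```text
clock: 9.92
position: [0.5915, 0.0864, 0.131]
ee_rot: [-0.057, 0.703, 0.058, 0.707]
ft_force: [-0.9, 2.2, 18.7]
grip_width: 0.149
```

Request:
send_rows(grip=[255,255,255,255,255], offset=[[0,0,0],[0,0,0],[0,0,0],[0,0,0],[0,0,0]], twist=[-2,-4,-6,-8,-10])

```text
clock: 10.33
position: [0.5914, 0.0864, 0.131]
ee_rot: [-0.118, 0.695, 0.119, 0.699]
ft_force: [-1.5, 1.2, 17.5]
grip_width: 0.145
```

```bash
python3 g.py
```

```text
t 10.3333 pos [0.5914 0.0864 0.131 ] toolx [ 0.0053  0.0021 -1.    ] tool y yaw 109.28 q [-0.42  0.34  0.24  1.68 -0.09  1.13  1.76] f [-1.52  1.21 17.52] g 0.145
```

Request:
send_rows(grip=[255,255,255,255,255], offset=[[0.1,0,0],[0.1,0,0],[0.1,0,0],[0.1,0,0],[0.1,0,0]], twist=[-3,-6,-9,-12,-12])

```text
clock: 10.75
position: [0.5914, 0.0868, 0.131]
ee_rot: [-0.191, 0.679, 0.192, 0.683]
ft_force: [0.2, 3.6, 17.8]
grip_width: 0.147
```

```bash
python3 g.py; python3 w.py w3.png
```

```text
t 10.75 pos [0.5914 0.0868 0.131 ] toolx [ 0.0055  0.0025 -1.    ] tool y yaw 121.4 q [-0.39  0.34  0.21  1.68 -0.08  1.13  1.96] f [ 0.17  3.63 17.8 ] g 0.147
[0.59143605 0.08676702 0.1310153 ] [[ 1.05918770e-03 -2.97741491e-01  9.54645946e-01 -1.42823150e-01]
 [ 9.99999237e-01  9.22894209e-04 -8.21669017e-04 -1.01490460e-03]
 [-6.36392258e-04  9.54646088e-01  2.97742241e-01 -7.62224675e-02]
 [ 0.00000000e+00  0.00000000e+00  0.00000000e+00  1.00000000e+00]]
lid_bar [(0.67, [255.4, 261.1])]
lid_roof [(0.58, [252.0, 244.7])]
lid [(0.67, [255.7, 224.5])]
lid 0.81 [183.1, 165.6, 142.5, 162.4] 12737 [[0.5542 0.0496 0.1006]
 [0.5767 0.0764 0.1263]
 [0.6176 0.1182 0.155 ]]
```

View pics/w3.png

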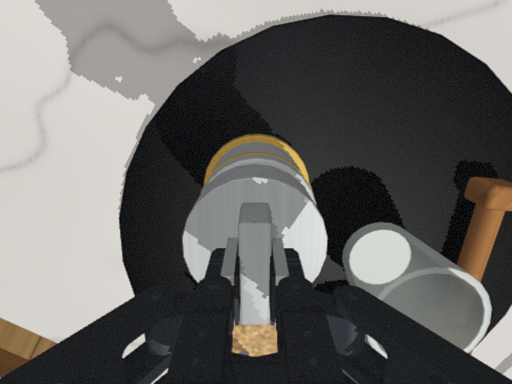

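The lid has turned with the fingers: the bar is still parallel to the pads and the roof is about 4.5 mm down. Lifting straight up, slowly at first.

Request:
send_rows(grip=[255,255,255,255,255], offset=[[-2,0,0],[-4,0,0],[-7,0,0],[-10,0,0],[-12,0,0]], twist=[0,0,0,0,0], newtons=90)

```text
clock: 11.42
position: [0.5894, 0.0862, 0.1401]
ee_rot: [-0.19, 0.681, 0.19, 0.681]
ft_force: [2.7, 3.7, -1.2]
grip_width: 0.138
```

Request:
send_rows(grip=[255,255,255,255,255], offset=[[-4,0,0],[-8,0,0],[-12,0,0],[-16,0,0],[-18,0,0]], twist=[0,0,0,0,0])

```text
clock: 11.83
position: [0.5893, 0.0855, 0.1585]
ee_rot: [-0.19, 0.681, 0.19, 0.681]
ft_force: [-0.4, 0.2, -1.3]
grip_width: 0.139
```

Request:
send_rows(grip=[255,255,255,255,255], offset=[[-5,0,0],[-15,0,0],[-35,0,0],[-60,0,0],[-80,0,0]], twist=[0,0,0,0,0])

```text
clock: 12.25
position: [0.5891, 0.0847, 0.2401]
ee_rot: [-0.19, 0.681, 0.19, 0.681]
ft_force: [0.9, -0.2, -0.3]
grip_width: 0.142
```

```bash
python3 g.py .4935 -.2240 .235; python3 w.py w4.png
```

```text
t 12.25 pos [0.5891 0.0847 0.2401] toolx [-2.e-04 -6.e-04 -1.e+00] tool y yaw 121.13 q [-0.4   0.26  0.22  1.54 -0.06  1.34  1.94] f [ 0.93 -0.24 -0.35] g 0.142
offset mm [   5.3 -214.8 -241.4]
[0.58908943 0.08469322 0.24006839] [[ 1.05829692e-03 -2.97744112e-01  9.54645130e-01 -1.42821719e-01]
 [ 9.99999239e-01  9.20628178e-04 -8.21440838e-04 -1.01587165e-03]
 [-6.34294034e-04  9.54645272e-01  2.97744860e-01 -7.62208061e-02]
 [ 0.00000000e+00  0.00000000e+00  0.00000000e+00  1.00000000e+00]]
lid_bar [(0.78, [255.9, 262.6])]
lid_roof [(0.91, [253.8, 246.1])]
lid [(0.64, [254.6, 221.2])]
lid 0.83 [181.4, 163.7, 144.9, 165.2] 12595 [[0.5519 0.0475 0.2094]
 [0.5743 0.0743 0.2353]
 [0.6151 0.1159 0.264 ]]
```

View pics/w4.png

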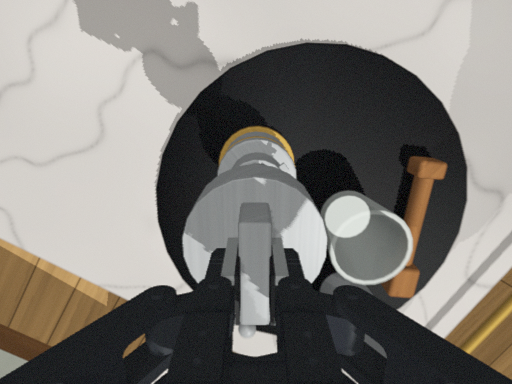

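Request:
send_rows(grip=[255,255,255,255,255], offset=[[-10,-15,-17],[-15,-37,-42],[-15,-59,-67],[-15,-81,-92],[-15,-103,-117]], twist=[6,12,18,24,30])

```text
clock: 12.92
position: [0.5411, -0.0647, 0.2519]
ee_rot: [-0.005, 0.708, 0.005, 0.706]
ft_force: [1.1, -0.1, -1.9]
grip_width: 0.141
```

```bash
python3 g.py .4935 -.2240 .20
```

```text
t 12.9167 pos [ 0.5411 -0.0647  0.2519] toolx [-2.3e-03 -1.0e-04 -1.0e+00] tool y yaw 90.88 q [-0.29  0.14  0.36  1.66 -0.05  1.35  1.67] f [ 1.11 -0.13 -1.91] g 0.141
offset mm [  52.  -158.6  -49.9]
```

Request:
send_rows(grip=[255,255,255,255,255], offset=[[0,-30,-10],[5,-60,-20],[10,-90,-30],[15,-120,-40],[20,-138,-50]], twist=[0,0,0,0,0])

```text
clock: 13.33
position: [0.4934, -0.2055, 0.2318]
ee_rot: [-0.006, 0.708, 0.006, 0.706]
ft_force: [-1.0, -0.1, -1.3]
grip_width: 0.141
```

Request:
send_rows(grip=[255,255,255,255,255], offset=[[0,-10,0],[0,-20,0],[0,-20,0],[0,-20,0],[0,-20,0]], twist=[0,0,0,0,0])

```text
clock: 13.75
position: [0.4965, -0.2207, 0.2329]
ee_rot: [-0.008, 0.707, 0.008, 0.707]
ft_force: [0.6, 0.8, -1.6]
grip_width: 0.141
```

```bash
python3 g.py .4935 -.2240 .20; python3 w.py w5.png; python3 - <<'E'
from h import *
import pickle
o=pickle.load(open('pics/w5.pkl','rb'));d=np.load('pics/w5.npy');p=cv2.imread('pics/w5.png');v,u=np.mgrid[:384,:512]
W=toW('wrist',u.astype(float),v.astype(float),d,o)
hs=cv2.cvtColor(p,cv2.COLOR_BGR2HSV)
m=(hs[...,1]>90)&(hs[...,0]>5)&(hs[...,0]<22)&(abs(W[...,2]-.006)<.008)
k,l,s,c=cv2.connectedComponentsWithStats(m.astype(np.uint8))
for i in range(1,k):
  if s[i,4]>200:
    P=W[l==i];print('cork',c[i],s[i],P.min(0),P.max(0),cv2.minEnclosingCircle((P[:,:2]*1000).astype(np.float32)))
z=o['position'][2]
m=(abs(W[...,2]-(z-.0048))<.005)&(u>170)&(u<340)&(d>0)
P=W[m];print('roof',len(P),np.median(P[:,2]),cv2.minEnclosingCircle((P[:,:2]*1000).astype(np.float32)))
# roof plane fit
Q=P[(abs(P[:,2]-np.median(P[:,2]))<.003)];A=np.c_[Q[:,:2],np.ones(len(Q))];print('plane slope',np.linalg.lstsq(A,Q[:,2],rcond=None)[0])
E
```

```text
t 13.75 pos [ 0.4965 -0.2207  0.2329] toolx [-3.e-04  4.e-04 -1.e+00] tool y yaw 91.29 q [-0.1   0.15  0.49  1.7  -0.07  1.31  1.99] f [ 0.62  0.82 -1.63] g 0.141
offset mm [32.9 -3.2 -3.1]
[ 0.49651829 -0.22073994  0.23290984] [[ 5.08377767e-04 -2.98141963e-01  9.54521404e-01 -1.42822274e-01]
 [ 9.99999672e-01  7.54119642e-04 -2.97052416e-04 -1.06740123e-03]
 [-6.31259549e-04  9.54521242e-01  2.98142249e-01 -7.56673584e-02]
 [ 0.00000000e+00  0.00000000e+00  0.00000000e+00  1.00000000e+00]]
lid_bar [(0.66, [257.6, 264.6])]
lid_roof [(0.59, [253.3, 246.7]), (0.45, [253.5, 158.0])]
lid [(0.94, [253.5, 224.4])]
lid 0.83 [183.4, 167.0, 142.3, 162.3] 12905 [[ 0.459  -0.2562  0.2001]
 [ 0.4811 -0.222   0.2282]
 [ 0.518  -0.1871  0.2569]]
cork [252.01269752 145.33860045] [ 211  116   84   61 3544] [ 0.44546321 -0.2723563   0.00356028] [ 0.51527575 -0.17570998  0.00898407] ((493.8865661621094, -224.14561462402344), 48.46860122680664)
roof 8113 0.2279200256173126 ((495.41107177734375, -221.8007354736328), 36.92757034301758)
plane slope [0.00169201 0.00098969 0.22732001]
```

View pics/w5.png

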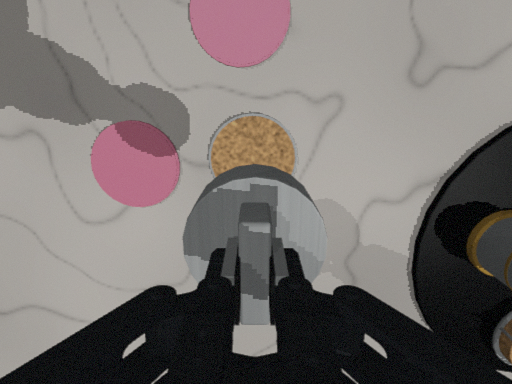

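Request:
send_rows(grip=[255,255,255,255,255], offset=[[30,-1,-1],[60,-2.3,-2],[90,-2.3,-2],[115,-2.3,-2],[130,-2.3,-2]], twist=[0,0,0,0,0])

```text
clock: 14.42
position: [0.4927, -0.2236, 0.1003]
ee_rot: [-0.007, 0.708, 0.008, 0.706]
ft_force: [-0.5, -0.3, -0.7]
grip_width: 0.146
```

Request:
send_rows(grip=[255,255,255,255,255], offset=[[10,0,0],[20,0,0],[30,0,0],[38,0,0],[43,0,0]], twist=[0,0,0,0,0])

```text
clock: 14.83
position: [0.494, -0.2244, 0.0595]
ee_rot: [-0.007, 0.707, 0.007, 0.707]
ft_force: [0.3, -0.3, -1.4]
grip_width: 0.145
```

```bash
python3 g.py .4946 -.2230 .0420
```

```text
t 14.8333 pos [ 0.494  -0.2244  0.0595] toolx [ 0.e+00  1.e-04 -1.e+00] tool y yaw 91.19 q [-0.05  0.34  0.46  1.89 -0.18  0.96  2.08] f [ 0.3  -0.32 -1.4 ] g 0.145
offset mm [17.5  1.4  0.7]
```

Request:
send_rows(grip=[255,255,255,255,255], offset=[[4,1,0],[8,1,0],[11,1,0],[13,1,0],[13,1,0]], twist=[0,0,0,0,0])

```text
clock: 15.25
position: [0.4938, -0.2234, 0.0469]
ee_rot: [-0.007, 0.707, 0.007, 0.707]
ft_force: [-0.6, 0.3, -0.3]
grip_width: 0.143
```

Request:
send_rows(grip=[255,255,255,255,255], offset=[[0.5,0,0],[1,0,0],[1.5,0,0],[2,0,0],[2,0,0]], twist=[0,0,0,0,0])

```text
clock: 15.67
position: [0.4939, -0.2235, 0.0451]
ee_rot: [-0.007, 0.707, 0.007, 0.707]
ft_force: [0.4, 0.1, -1.7]
grip_width: 0.142
```

Request:
send_rows(grip=[255,255,255,255,255], offset=[[0.5,0,0],[1,0,0],[1.5,0,0],[2,0,0],[2,0,0]], twist=[0,0,0,0,0])

```text
clock: 16.08
position: [0.4938, -0.2235, 0.043]
ee_rot: [-0.007, 0.707, 0.007, 0.707]
ft_force: [0.1, -0.6, -1.5]
grip_width: 0.146
```

Request:
send_rows(grip=[255,255,255,255,255], offset=[[0.4,0,0],[0.8,0,0],[1,0,0],[1,0,0],[1,0,0]], twist=[0,0,0,0,0])

```text
clock: 16.5
position: [0.4939, -0.2235, 0.0423]
ee_rot: [-0.007, 0.707, 0.007, 0.707]
ft_force: [-2.0, 0.8, 2.7]
grip_width: 0.142
```

Contact at +2.7 N, up from −1.5 N, at the height I computed. Opening gently.

Request:
send_rows(grip=[240,230,220,210,200], offset=[[0,0,0],[0,0,0],[0,0,0],[0,0,0],[0,0,0]], twist=[0,0,0,0,0], newtons=20)

```text
clock: 16.92
position: [0.494, -0.2235, 0.042]
ee_rot: [-0.007, 0.707, 0.007, 0.707]
ft_force: [0.0, 0.6, -0.1]
grip_width: 0.214
```

Request:
send_rows(grip=[180,150,120,100,100], offset=[[0,0,0],[0,0,0],[0,0,0],[0,0,0],[0,0,0]], twist=[0,0,0,0,0])

```text
clock: 17.33
position: [0.4939, -0.2235, 0.042]
ee_rot: [-0.007, 0.707, 0.007, 0.707]
ft_force: [0.5, 0.6, -0.2]
grip_width: 0.608
```

```bash
python3 w.py w6.png
```

```text
[ 0.49387227 -0.22346415  0.04204926] [[ 5.05828475e-04 -2.98143113e-01  9.54521047e-01 -1.42821644e-01]
 [ 9.99999673e-01  7.53045426e-04 -2.94716396e-04 -1.06710591e-03]
 [-6.30930045e-04  9.54520884e-01  2.98143396e-01 -7.56651831e-02]
 [ 0.00000000e+00  0.00000000e+00  0.00000000e+00  1.00000000e+00]]
lid_bar [(0.69, [257.1, 265.6])]
lid_roof [(0.66, [252.9, 245.0])]
lid [(0.57, [252.9, 225.7])]
lid 0.77 [184.9, 164.3, 141.3, 164.1] 15276 [[ 0.4565 -0.2558  0.0118]
 [ 0.4829 -0.2245  0.0375]
 [ 0.524  -0.1929  0.0662]]
```

View pics/w6.png

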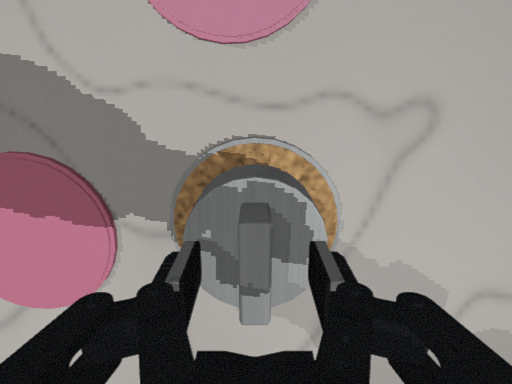

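The lid is released and stands on the cork. I'll back straight up and check it from above.

Request:
send_rows(grip=[100,60,0,0,0], offset=[[-5,0,0],[-15,0,0],[-35,0,0],[-60,0,0],[-90,0,0]], twist=[0,0,0,0,0])

```text
clock: 18.0
position: [0.4931, -0.2234, 0.133]
ee_rot: [-0.007, 0.708, 0.007, 0.707]
ft_force: [0.9, -0.2, 0.8]
grip_width: 0.999
```

Request:
send_rows(grip=[0,0,0,0,0], offset=[[-30,0,0],[-60,0,0],[-90,0,-10],[-110,0,-20],[-110,0,-20]], twist=[0,0,0,0,0])

```text
clock: 18.42
position: [0.4741, -0.2255, 0.2477]
ee_rot: [-0.007, 0.705, 0.006, 0.71]
ft_force: [0.4, -0.6, 0.4]
grip_width: 1.0
```

Request:
send_rows(grip=[0,0,0,0,0], offset=[[0,0,0],[0,0,0],[0,0,0],[0,0,0],[0,0,0]], twist=[0,0,0,0,0])

```text
clock: 18.83
position: [0.4737, -0.2237, 0.2413]
ee_rot: [-0.007, 0.708, 0.007, 0.707]
ft_force: [-0.2, -0.5, -0.2]
grip_width: 1.0
```

```bash
python3 w.py w7.png; python3 - <<'E'
from h import *
import pickle
o=pickle.load(open('pics/w7.pkl','rb'));d=np.load('pics/w7.npy');p=cv2.imread('pics/w7.png');v,u=np.mgrid[:384,:512]
W=toW('wrist',u.astype(float),v.astype(float),d,o)
hs=cv2.cvtColor(p,cv2.COLOR_BGR2HSV)
near=(np.hypot(W[...,0]-.494,W[...,1]+.223)<.08)&(d>0)
P=W[near&(abs(W[...,2]-.037)<.005)];print('roof',len(P),np.median(P[:,2]),cv2.minEnclosingCircle((P[:,:2]*1000).astype(np.float32)))
A=np.c_[P[:,:2],np.ones(len(P))];print('slope',np.linalg.lstsq(A,P[:,2],rcond=None)[0])
m=near&(hs[...,1]>90)&(hs[...,0]>5)&(hs[...,0]<22)&(abs(W[...,2]-.006)<.006);P=W[m];print('cork',len(P),P.min(0),P.max(0),cv2.minEnclosingCircle((P[:,:2]*1000).astype(np.float32)))
p,_=shot('scene','scene2.png')
E
```

```text
[ 0.47366639 -0.22372304  0.24126691] [[ 5.06535677e-04 -2.98143063e-01  9.54521062e-01 -1.42822214e-01]
 [ 9.99999673e-01  7.52813092e-04 -2.95529896e-04 -1.06710015e-03]
 [-6.30465763e-04  9.54520899e-01  2.98143346e-01 -7.56655100e-02]
 [ 0.00000000e+00  0.00000000e+00  0.00000000e+00  1.00000000e+00]]
lid_bar []
lid_roof [(0.86, [252.9, 181.4])]
lid [(0.93, [251.6, 176.0])]
lid 0.59 [220.9, 144.9, 68.0, 71.9] 3517 [[ 0.4568 -0.2583  0.0066]
 [ 0.4884 -0.2244  0.0375]
 [ 0.5278 -0.1896  0.0663]]
roof 2608 0.03731574898808551 ((493.2564392089844, -224.37806701660156), 36.925960540771484)
slope [0.00252455 0.00067496 0.03623865]
cork 1341 [ 0.44534246 -0.2720553   0.00419801] [ 0.54134361 -0.17636435  0.01102004] ((493.8236389160156, -224.2115478515625), 48.51637649536133)
```

View pics/w7.png

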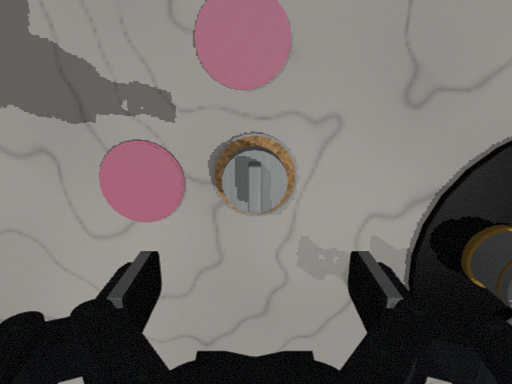

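View pics/scene2.png

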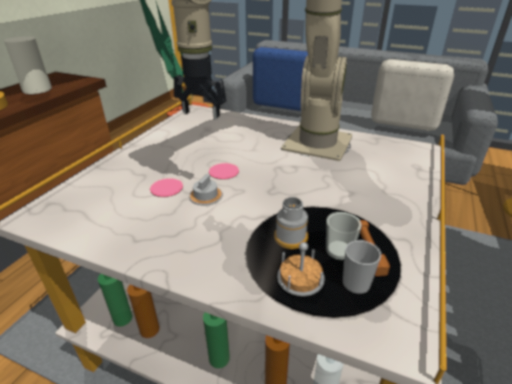

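The lid sits upright in the middle of the cork (wrist view (255,180), scene (206,190)), about 0.6 mm off centre and level. The open jar and the other barware are where they were, and the gripper is clear.

```bash
python3 -c "
from workcell import manip
print(manip.hand_in())"
```

```text
the job is handed in; nothing more can be done
None
```

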